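# Vent the dry box, break its sticky lid free and hold it ajar

## Robot

A 6-joint arm with a two-finger parallel gripper is mounted at the origin on a cart in front of the work surface, level with it; the furniture and walls round the work are solid. World frame = base frame: x ahead of the robot, y to its left, z up, the work surface at z = 0. Lengths are in m, angles in rad, forces in N, time in s.
With the tool pointing down it reaches from about 0.15 to 0.775 m from the base axis. Payload 6.1 kg.
Tool frame: the origin (TCP) lies at the very end of the fingers, on their centre line; the grasp point (between the pads) lies 19 mm behind it (ctrl.pinch_z is the distance from the TCP to the grasp point, in m); z points along the fingers, x is the direction in which the jaws open and shut, and the axes are right-handed (so a half turn about z gives the same grasp; the last joint's range is limited). The gripper opens to 85 mm and grips with 20 to 120 N. Pads are 22 mm wide; open, the fingers measure 114 mm over their backs; the gripper's body (76 mm by 85 mm) begins 54 mm behind the grasp point. The pads swing forward as they close: fully open they stand 13 mm farther back than shut.
Start: joints at [-1.186, 0.126, -0.04, 1.405, 0, 1.571], TCP at [0.197, -0.487, 0.231] pointing down, gripper open.
Joint ranges: [-2.72, 2.72], [-0.95, 1.95], [-1.27, 1.35], [-1.78, 2.02], [-1.46, 1.47], [-3.14, 3.14]. Speed limits (rad/s): [2.39, 2.39, 3.01, 3.14, 3.14, 3.14].

## Interface

Orientations are given as a rotation vector (axis times angle).
In Python, from plant import ctrl, effector, imaging, order gives the robot as it stands. Calls block until the motion is done:
- ctrl.move_pose(position, orientation): joint-space move of the TCP to a pose.
- ctrl.movel(position, orientation=None, speed=0.15): straight line of the TCP; orientation=None keeps the orientation; speed is the mean speed in m/s.
- ctrl.goto_joints(angles): joint-space move.
- effector.grip(opening, newtons=None): finger opening in m; newtons is the grip in N (None keeps the last); returns when the fingers have stopped.
- ctrl.wait(seconds).
- ctrl.solve_ik(position, orientation): joint angles nearest the present ones, or None.
- ctrl.sense(): the state.
- imaging.snapshot(name): name is "scene" or "top" or "wrist"; returns the picture (384x512x3 uint8, red, green, blue); there is no depth.
- imaging.get_calibration(name): a dict with "vertical_fov" (degrees; the focal length in pixels is half the picture's height over the tangent of half this angle, whatever the lens; pixels are square), "cx", "cy" (the principal point, pixels), "T" (4x4, takes a point from camera to world coordinates). Camera axes: x right, y down, z forward; pixel columns grow to the right and rows downward; lengths in m; the calibration is good to about 2 mm. A picture is of the moment at which its call begins: read the wrist's pose just before it. get_calibration takes no time and is no camera call; for the wrist camera it gives the pose at the moment of the call.
A pose or a line that the arm cannot do raises ctrl.MotionError and nothing moves.
- order.sign_off(): hands the job in, once; it reports no verdict.
The state is a dict: "time": time; "q": joint angles; "dq": joint speeds; "joint_efforts": joint torques, N m; "eef_pos": TCP position; "tool_rot": TCP orientation; "ft_force": force on the tool from outside, world axes, zero at the start; "wrist_torque": the same for the moment, N m; "width": finger opening in m.
Only numpy, scipy, OpenCV 4.12 (cv2) and the standard library are available. Lean on these libraries where they do the work, as an engineer would, in place of code of your own. Each camera call takes 0.05 s, during which the arm holds its last target.

## Task

Vent the dry-storage box: take the vent pin out of its parking block and slide it fully home into the vent tube at the side of the box, and leave it there while you open the lid. Then pull the lid's bar handle up until the sticky seal lets go and hold the lid slightly open, its front edge about 3 cm up, without letting it fly wide open. Finish while still holding the lid there by its handle, steady; leave the bottle, beaker and cassette alone.

Things in the scene. Friction and masses are not known exactly. Their poses are not given: they have to be found in the camera images.
- drybox: white dry-storage box, fixed, 190 (x) x 200 (y) x 100 mm high without the lid. Origin: centre of its underside, on the worktop; x points from its front (handle side, facing the robot) to the hinge side, y to the box's left, z up. Lid shut, its top face is 116 mm up. The vent tube, a grey block 40 x 40 x 75 mm high, stands 25 mm beside the left (+y) wall, centred at (-30, 145) mm.
- vent_mouth (a point): centre of the mouth of the vent tube's round vertical bore, on the tube's top face, 75 mm above the worktop; bore 14 mm wide with a 2 mm chamfer, 45 mm deep. Axes as the box.
- lid_handle (a point): middle of the lid's steel bar handle, a level round bar 12 mm thick and 96 mm long along the box's y axis, on a post at each end; shut, the bar's centre is 152 mm above the worktop and 36 mm above the lid's top face, with free space below it. It lies 167 mm in front of the hinge line and 50 mm above it, and moves with the lid.
- lid (a joint): lid angle (rad) about the level hinge line along the back rim, 102 mm up and 99 mm behind the box's centre: 0 shut, grows as the front edge rises (198 mm from the hinge: 30 mm up is 0.15). Lid 0.37 kg. A sprung seal along the front holds it: the upward pull at the handle must pass a peak of 10 to 18 N in the first 4 mm, then pops free, leaving about 2 N of weight. Let go, it drops back below 0.07.
- vent_pin: vent pin: steel shaft 12 mm thick, 40 mm long with a chamfered foot, below a black round head 22 mm thick, 40 mm tall. Origin: foot of the shaft; z axis up along the pin (head from 40 to 80 mm). It starts upright in the parking block, the head's underside on the block's top, 50 mm up. Fully home in the vent tube its head rests on the tube's top face. About 0.06 kg.
- pin_block: parking block: fixed aluminium cube of 50 mm with a 14 mm vertical bore in its top, in which the vent pin starts. Origin: centre of its underside.
- amber_bottle: bystander: small brown bottle with a black cap, 34 mm wide, 66 mm tall, loose. Origin: centre of its underside. Leave alone.
- beaker: bystander: greenish tapered beaker, 85 mm wide, 108 mm tall, loose. Origin: centre of its underside. Leave alone.
- cassette: bystander: flat white test cassette, 37 x 62 x 6 mm, loose. Origin: centre of its underside. Leave alone.

How it is judged:
By the outcome, as a careful person would: the job done as asked, in the order asked, and still so for the second after the job is handed in, while the arm keeps its last pose, push and grip.
It also fails if it takes over 54 s, if anything falls off the work surface, if the arm or the gripper's body presses on something with over 40 N, if the wrist force passes 120 N, or if a joint passes its speed limit or range.

## Working session

There is one attempt and no reset: what is moved stays moved. The work goes in short steps, each a Python script; the robot and the scene stay as the last script left them, time stands still between calls to the robot, and variables do not carry over. Pictures are saved under pics/ and viewed, and the job is handed in when it is done.

```bash
ls; mkdir -p pics
python3 - <<'E'
from plant import ctrl, effector, imaging, order
import cv2,numpy as np
for n in ["scene","top","wrist"]:
    c=imaging.get_calibration(n); print(n,c["vertical_fov"],c["cx"],c["cy"]);print(np.round(c["T"],3))
    im=imaging.snapshot(n); cv2.imwrite(f"pics/{n}0.png",im[:,:,::-1])
s=ctrl.sense();print(s["time"],s["eef_pos"],s["tool_rot"],s["width"],ctrl.pinch_z)
E
```

```text
pics
scene 44.994189477490735 254.69260183942396 185.57594839009076
[[ 0.857 -0.346  0.382 -0.033]
 [-0.515 -0.571  0.639 -1.028]
 [-0.003 -0.744 -0.668  1.169]
 [ 0.     0.     0.     1.   ]]
top 51.994280203164095 253.02939027160772 192.9469266659188
[[-0.017 -0.998  0.065  0.495]
 [-1.     0.018  0.01  -0.009]
 [-0.011 -0.065 -0.998  1.192]
 [ 0.     0.     0.     1.   ]]
wrist 68.42868113418979 253.4949500587601 189.44854619262776
[[ 0.375 -0.882 -0.286  0.27 ]
 [-0.927 -0.357 -0.115 -0.457]
 [-0.001  0.308 -0.951  0.373]
 [ 0.     0.     0.     1.   ]]
0.15 [ 0.19694085 -0.48631791  0.23069872] [-2.60467727e+00  1.75528330e+00  1.67731265e-03] 0.08505473473854296 0.0187
```

View pics/scene0.png

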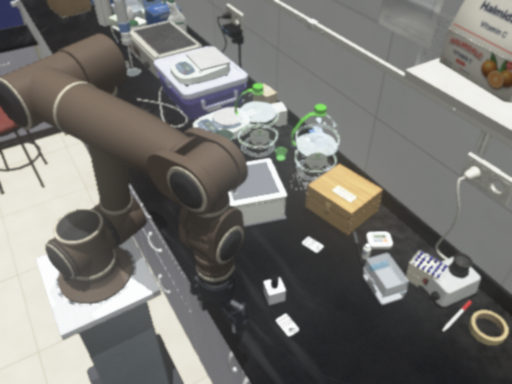

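View pics/top0.png

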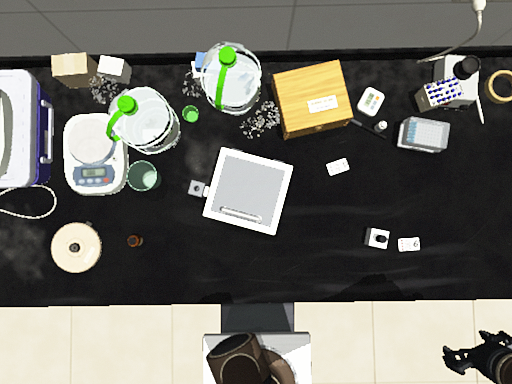

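View pics/wrist0.png

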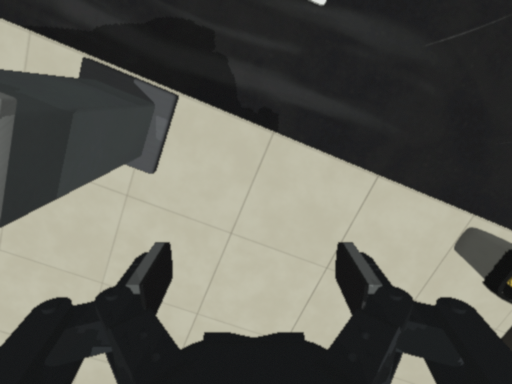

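The top view shows the box near (248,190), the vent tube at (198,188), the pin in its block at (377,238), the handle at (240,215), the beaker at (143,175) and the bottle at (135,240). I'll enlarge crops to measure.

```bash
cat > h.py <<'E'
import numpy as np,cv2
from plant import ctrl, effector, imaging, order
def ray(c,u,v):
    f=192/np.tan(np.radians(c["vertical_fov"]/2)); T=np.array(c["T"])
    d=T[:3,:3]@np.array([(u-c["cx"])/f,(v-c["cy"])/f,1]); return T[:3,3],d
def onz(c,u,v,z):
    o,d=ray(c,u,v); return o+d*(z-o[2])/d[2]
def proj(c,p):
    f=192/np.tan(np.radians(c["vertical_fov"]/2)); T=np.array(c["T"])
    q=T[:3,:3].T@(np.asarray(p)-T[:3,3]); return np.array([c["cx"]+f*q[0]/q[2],c["cy"]+f*q[1]/q[2]])
E
python3 - <<'E'
import cv2
a=cv2.imread('pics/top0.png')
cv2.imwrite('pics/topbox.png',cv2.resize(a[140:245,180:300],None,fx=5,fy=5,interpolation=cv2.INTER_CUBIC))
cv2.imwrite('pics/toppin.png',cv2.resize(a[215:260,355:425],None,fx=8,fy=8,interpolation=cv2.INTER_CUBIC))
E
```

```text
(no output)
```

View pics/topbox.png

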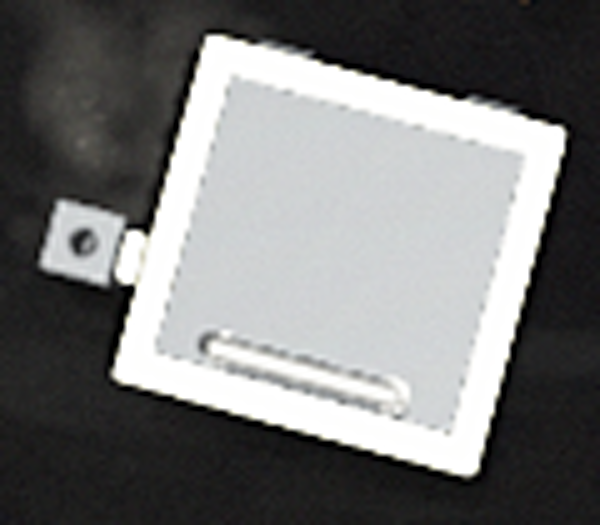

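View pics/toppin.png

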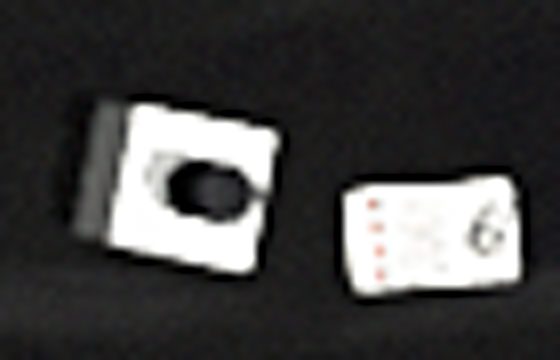

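```bash
cat > m.py <<'E'
from h import *
c=imaging.get_calibration("top"); a=cv2.imread('pics/top0.png'); g=cv2.cvtColor(a,cv2.COLOR_BGR2GRAY)
def px(u,v,s,ox,oy): return ((u+.5)/s-.5+ox,(v+.5)/s-.5+oy)
C=[(208,34),(566,128),(474,478),(115,380)]
P=[onz(c,*px(u,v,5,180,140),.116) for u,v in C]
print(np.round(P,4)); print([round(np.linalg.norm(P[i]-P[(i+1)%4]),4) for i in range(4)])
lc=np.mean(P,0); 
xs=(P[0]-P[3]+P[1]-P[2])[:2]; yaw1=np.arctan2(xs[1],xs[0]); ys=(P[0]-P[1]+P[3]-P[2])[:2]; yaw2=np.arctan2(-ys[0],ys[1]); print("lidc",lc,"yaw",yaw1,yaw2)
# tube top at .075
T=[onz(c,*px(u,v,5,180,140),.075) for u,v in [(58,198),(127,217),(107,288),(38,266)]]
print("tube",np.mean(T,0),[round(np.linalg.norm(T[i]-T[(i+1)%4]),4) for i in range(4)])
print("bore",onz(c,*px(84,242,5,180,140),.075))
H=[onz(c,*px(u,v,5,180,140),.158) for u,v in [(207,341),(403,391)]]; print("handle",H,np.mean(H,0),np.linalg.norm(H[0]-H[1]))
print("block",[onz(c,*px(u,v,8,355,215),.05)for u,v in [(130,100),(280,130),(255,274),(108,243)]])
print(np.mean([onz(c,*px(u,v,8,355,215),.05)for u,v in [(130,100),(280,130),(255,274),(108,243)]],0))
print("pinhead far top",onz(c,*px(222,190,8,355,215),.09))
E
python3 m.py
```

```text
[[ 0.6954  0.0874  0.116 ]
 [ 0.6394 -0.109   0.116 ]
 [ 0.4488 -0.0544  0.116 ]
 [ 0.5054  0.1406  0.116 ]]
[np.float64(0.2042), np.float64(0.1983), np.float64(0.2031), np.float64(0.1973)]
lidc [0.5722542  0.01613026 0.116     ] yaw -0.2757727101289071 -0.2801429477786642
tube [0.58455786 0.16411582 0.075     ] [np.float64(0.041), np.float64(0.042), np.float64(0.0414), np.float64(0.0404)]
bore [0.58466035 0.16325408 0.075     ]
handle [array([0.52461496, 0.08611025, 0.158     ]), array([ 0.49660208, -0.01641797,  0.158     ])] [0.51060852 0.03484614 0.158     ] 0.10628620127692756
block [array([ 0.46463045, -0.33537471,  0.05      ]), array([ 0.45296149, -0.38877253,  0.05      ]), array([ 0.40168551, -0.37779626,  0.05      ]), array([ 0.41360213, -0.32562501,  0.05      ])]
[ 0.43321989 -0.35689213  0.05      ]
pinhead far top [ 0.43405333 -0.35461216  0.09      ]
```

Measurements agree with the box model: yaw ≈ -0.278, lid sides 198–204 mm, tube and handle offsets within 2 mm. Next I'll check IK and then go above the pin.

```bash
cat >> h.py <<'E'
from scipy.spatial.transform import Rotation as R
yaw=-0.278
ex=np.array([np.cos(yaw),np.sin(yaw),0]); ey=np.array([-np.sin(yaw),np.cos(yaw),0])
def rot(psi,tilt=0):
    x=np.array([np.cos(psi),np.sin(psi),0]); z=np.array([0,0,-1.]); M=np.c_[x,np.cross(z,x),z]
    return (R.from_rotvec(ey*tilt)*R.from_matrix(M)).as_rotvec()
def st():
    s=ctrl.sense(); print("t%.2f"%s["time"],np.round(s["eef_pos"],4),"F",np.round(s["ft_force"],1),"w%.4f"%s["width"]); return s
E
python3 - <<'E'
from h import *
c=imaging.get_calibration("top"); print("beaker",onz(c,143,178,.0),onz(c,143,178,.1))
pts={"pin":(.4335,-.356,.056),"pinhi":(.4335,-.356,.25),"ventHi":(.584,.164,.25),"vent":(.584,.164,.081),"h":(.509,.035,.133),"hHi":(.509,.035,.22)}
for psi in (yaw,yaw+np.pi):
  for k,p in pts.items():
    q=ctrl.solve_ik(p,rot(psi)); print(k,round(psi,2),None if q is None else np.round(q,2))
E
```

```text
beaker [0.62425776 0.33778776 0.        ] [0.61340605 0.30869973 0.1       ]
pin -0.28 [-0.69  0.25 -0.28  1.04  0.    1.16]
pinhi -0.28 [-0.69  0.2   0.08  1.46  0.    1.16]
ventHi -0.28 [0.27 0.29 0.2  1.48 0.   2.12]
vent -0.28 [ 0.27  0.32 -0.13  1.12  0.    2.12]
h -0.28 [ 0.07  0.12 -0.27  1.19  0.    1.92]
hHi -0.28 [ 0.07  0.1  -0.1   1.38  0.    1.92]
pin 2.86 [-0.69  0.25 -0.28  1.04 -0.   -1.98]
pinhi 2.86 [-0.69  0.2   0.08  1.46 -0.   -1.98]
ventHi 2.86 [ 0.27  0.29  0.2   1.48  0.   -1.02]
vent 2.86 [ 0.27  0.32 -0.13  1.12  0.   -1.02]
h 2.86 [ 0.07  0.12 -0.27  1.19  0.   -1.22]
hHi 2.86 [ 0.07  0.1  -0.1   1.38  0.   -1.22]
```

Run:
```python
from h import *
ctrl.move_pose((.4335,-.356,.16),rot(yaw)); st()
c=imaging.get_calibration("wrist"); im=imaging.snapshot("wrist"); np.save("c1.npy",c,allow_pickle=True)
for p in [(.4335,-.356,.05),(.4335,-.356,.09)]:print(proj(c,p))
cv2.imwrite("pics/w1.png",im[:,:,::-1]); st()
```

```text
t1.23 [ 0.433  -0.3566  0.1604] F [-0.9 -0.6  0.2] w0.0851
[254.40279838 185.43089113]
[254.62189928 200.20490097]
t1.28 [ 0.4328 -0.357   0.1605] F [-0.4  0.2  1. ] w0.0852
```

View pics/w1.png

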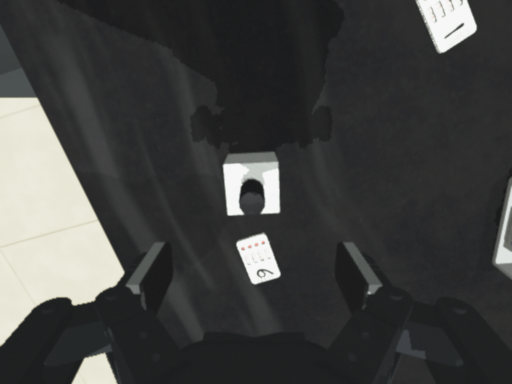

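The wrist view shows the block top at (251,190) and the pin head top near (252,203), about 2–3 mm from my estimate. I'll compute it precisely.

Run:
```python
from h import *
c=np.load("c1.npy",allow_pickle=True).item(); a=cv2.imread("pics/w1.png")
crop=a[140:230,205:300]; cv2.imwrite("pics/w1c.png",cv2.resize(crop,None,fx=6,fy=6,interpolation=cv2.INTER_CUBIC))
g=cv2.cvtColor(a,cv2.COLOR_BGR2GRAY); m=(g>180).astype(np.uint8); m[:150]=0;m[225:]=0;m[:,:215]=0;m[:,290:]=0
cs,_=cv2.findContours(m,0,2); k=max(cs,key=cv2.contourArea); print(cv2.minAreaRect(k))
b=cv2.boxPoints(cv2.minAreaRect(k)); P=[onz(c,u,v,.05) for u,v in b]; print(np.round(P,4),np.mean(P,0))
```

```text
((251.03138732910156, 188.16131591796875), (51.17050552368164, 54.89887619018555), 88.45184326171875)
[[ 0.4117 -0.3277  0.05  ]
 [ 0.4602 -0.3402  0.05  ]
 [ 0.4488 -0.3895  0.05  ]
 [ 0.3974 -0.3763  0.05  ]] [ 0.42950988 -0.3584223   0.05      ]
```

View pics/w1c.png

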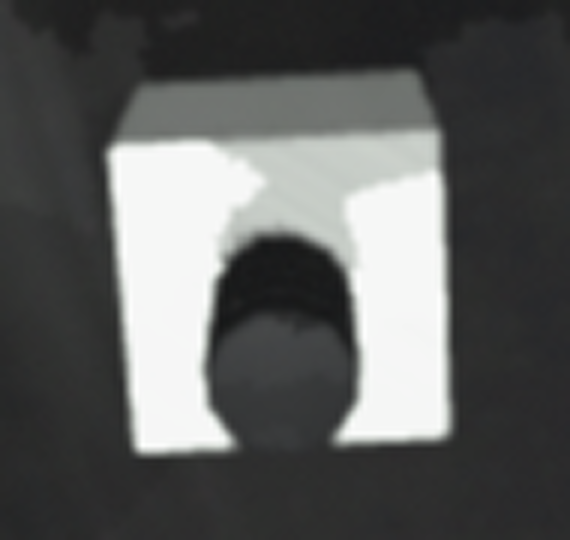

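Run:
```python
from h import *
c=np.load("c1.npy",allow_pickle=True).item()
print(onz(c,252.1,204,.09)); 
cs=imaging.get_calibration("scene");print(proj(cs,(.4335,-.356,.09)),proj(cs,(.4335,-.356,.05)))
a=cv2.imread("pics/scene0.png"); cv2.imwrite("pics/s0c.png",cv2.resize(a[265:315,250:300],None,fx=10,fy=10,interpolation=cv2.INTER_CUBIC))
```

```text
[ 0.43065293 -0.35856882  0.09      ]
[274.64409385 275.72214626] [274.29497852 284.13357017]
```

View pics/s0c.png

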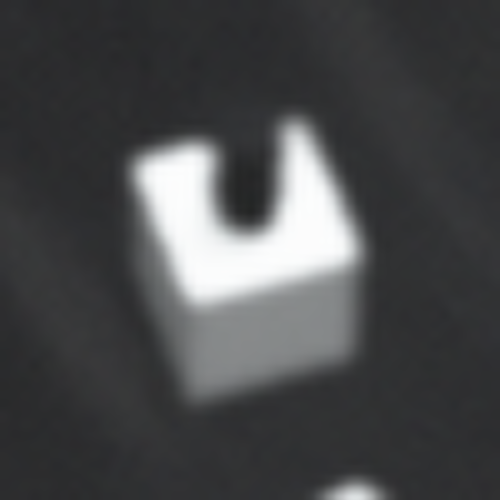

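Run:
```python
from h import *
cs=imaging.get_calibration("scene");print(onz(cs,274.2,285.3,.05))
p=np.array([.4315,-.3577,0])
ctrl.movel(p+[0,0,.057],rot(yaw),speed=.12); st()
effector.grip(0.015,40); st()
ctrl.movel(p+[0,0,.25],rot(yaw),speed=.15); ctrl.wait(.2); st()
c=imaging.get_calibration("wrist"); im=imaging.snapshot("wrist"); np.save("c2.npy",c,allow_pickle=True)
cv2.imwrite("pics/w2.png",im[:,:,::-1])
```

```text
[ 0.43103108 -0.35931759  0.05      ]
t2.29 [ 0.4319 -0.3581  0.0578] F [0.1 0.5 0.2] w0.0854
t2.90 [ 0.4316 -0.3578  0.0573] F [-0.1  0.6  3.4] w0.0210
t4.53 [ 0.4313 -0.3575  0.2493] F [-0.  -0.2 -1.1] w0.0211
```

View pics/w2.png

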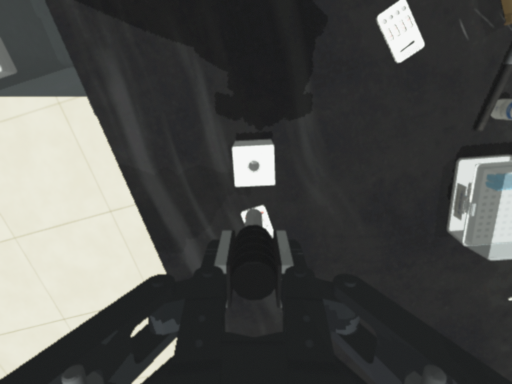

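The pin came out cleanly. Its shaft foot is at (255,212) and the empty block bore at (254,166). I'll carry it over the vent and look.

Run:
```python
from h import *
c=np.load("c2.npy",allow_pickle=True).item()
print("bore",onz(c,254,166,.05),"foot",onz(c,255,211,.202))
v=np.array([.584,.164,0])
ctrl.movel(v+[0,0,.25],rot(yaw),speed=.3)
ctrl.movel(v+[0,0,.145],rot(yaw),speed=.15); ctrl.wait(.3); st()
c=imaging.get_calibration("wrist"); im=imaging.snapshot("wrist"); np.save("c3.npy",c,allow_pickle=True)
print(proj(c,v+[0,0,.075]),proj(c,v+[0,0,.098]))
cv2.imwrite("pics/w3.png",im[:,:,::-1])
cv2.imwrite("pics/w3c.png",cv2.resize(im[130:290,180:330,::-1],None,fx=3.7,fy=3.7,interpolation=cv2.INTER_CUBIC))
for n in("top","scene"):cv2.imwrite(f"pics/{n}3.png",imaging.snapshot(n)[:,:,::-1])
```

```text
bore [ 0.43081257 -0.35890936  0.05      ] foot [ 0.43190384 -0.35673763  0.202     ]
t7.69 [0.5843 0.1641 0.1457] F [ 0.1 -0.7 -0.2] w0.0208
[253.81566662 201.23838021] [253.91935117 212.25973655]
```

View pics/w3.png

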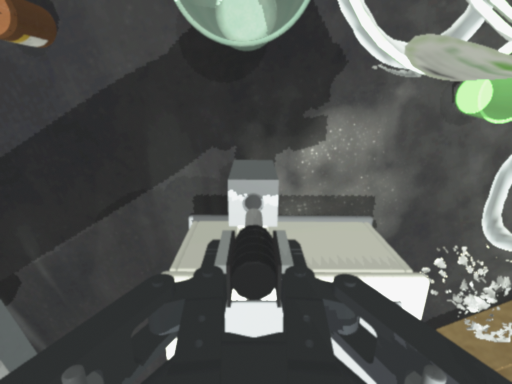

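View pics/w3c.png

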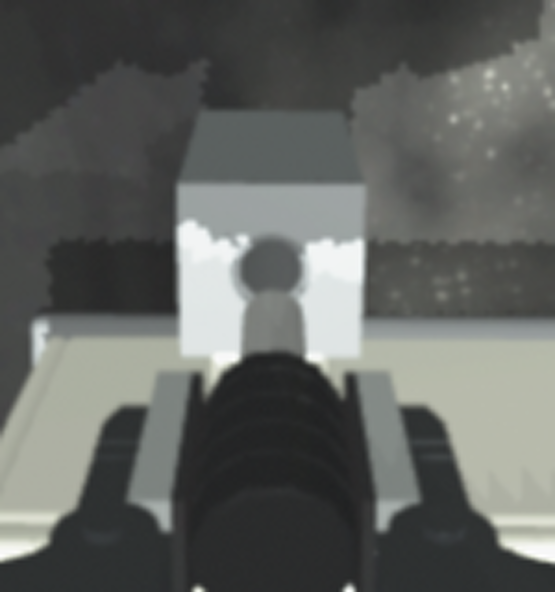

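View pics/scene3.png

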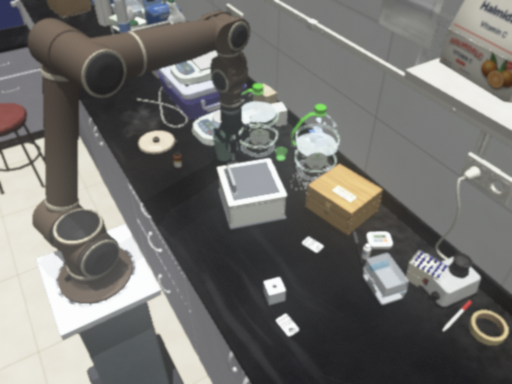

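The wrist view shows the tube top face spanning crop (177..365, 182..356), with the bore near (270,266). The pin shaft foot edge is at (273.5,288). I'll convert both.

```bash
cat > m3.py <<'E'
from h import *
c=np.load("c3.npy",allow_pickle=True).item()
px=lambda u,v:((u+.5)/3.7-.5+180,(v+.5)/3.7-.5+130)
tcp=np.array([.5843,.1641,0])
def loc(p): d=p-tcp; return np.round([d@ex*1000,d@ey*1000],2)
K=[onz(c,*px(*k),.075) for k in [(177,182),(365,184),(360,356),(180,355)]]
print("corners",[loc(k) for k in K],"centre",loc(np.mean(K,0)))
print("bore",loc(onz(c,*px(270,268),.075)))
for u in (243,273.5,305): print("foot",loc(onz(c,*px(u,288 if u==273.5 else 300),.098)))
a=cv2.imread("pics/w3.png"); g=cv2.cvtColor(a,cv2.COLOR_BGR2GRAY)
cv2.imwrite("pics/w3d.png",cv2.resize(a[175:235,220:290],None,fx=8,fy=8,interpolation=cv2.INTER_NEAREST))
E
python3 m3.py
```

```text
corners [array([-20.91,  18.56]), array([18.93, 18.09]), array([ 18.89, -21.92]), array([-21.38, -21.63])] centre [-1.12 -1.72]
bore [-1.23 -0.89]
foot [-6.51  1.04]
foot [-0.53  3.56]
foot [5.65 1.02]
```

View pics/w3d.png

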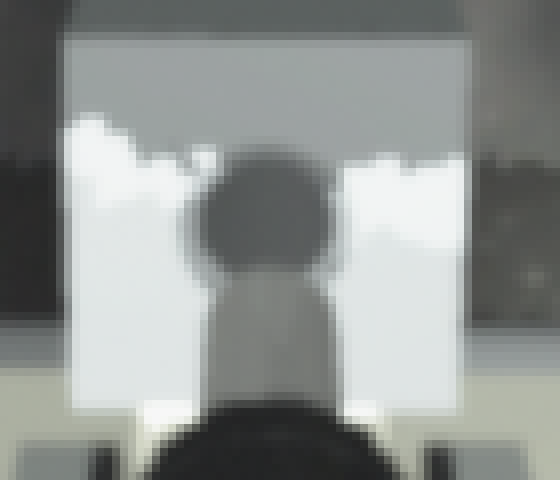

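Bore relative to TCP is about (-1.1,-1.4) mm and pin foot about (-0.5,-1.7) mm. I'll correct x by -0.7 mm and lower with force checks.

Run:
```python
from h import *
v=np.array([.584,.164,0])-.0007*ex
ctrl.movel(v+[0,0,.125],rot(yaw),speed=.08); st()
for z in (.118,.113,.106,.098,.091,.086,.0835):
    ctrl.movel(v+[0,0,z],rot(yaw),speed=.06); s=st()
    if abs(s["ft_force"]).max()>12: print("STOP");break
```

```text
t8.24 [0.5828 0.1641 0.1243] F [0.3 0.1 0.3] w0.0209
t8.51 [0.5832 0.1641 0.1177] F [ 0.1  0.5 -0.7] w0.0212
t8.76 [0.5831 0.1641 0.1127] F [ 0.9  0.  -1.1] w0.0207
t9.03 [0.5829 0.1641 0.1053] F [ 0.4  0.2 -0.5] w0.0211
t9.31 [0.583  0.1641 0.0974] F [ 0.1 -0.3 -0.2] w0.0213
t9.57 [0.583  0.1641 0.0904] F [-0.3 -0.3 -0.3] w0.0209
t9.82 [0.5831 0.1641 0.0856] F [-0.5 -0.3 -1.3] w0.0207
t10.07 [0.5832 0.1642 0.0834] F [ 0.5  0.9 -0.4] w0.0211
```

Run:
```python
from h import *
v=np.array([.584,.164,0])-.0007*ex
for z in (.082,.081,.080,.079):
    ctrl.movel(v+[0,0,z],rot(yaw),speed=.03); ctrl.wait(.1); s=st()
    if s["ft_force"][2]>5: print("seated");break
c=imaging.get_calibration("wrist"); im=imaging.snapshot("wrist")
cv2.imwrite("pics/w4.png",cv2.resize(im[130:290,180:330,::-1],None,fx=3.7,fy=3.7,interpolation=cv2.INTER_CUBIC))
```

```text
t10.43 [0.5835 0.1643 0.0823] F [-0.3  0.2  1.1] w0.0210
t10.78 [0.5836 0.1643 0.0823] F [-2.1 -0.3  8.5] w0.0209
seated
```

View pics/w4.png

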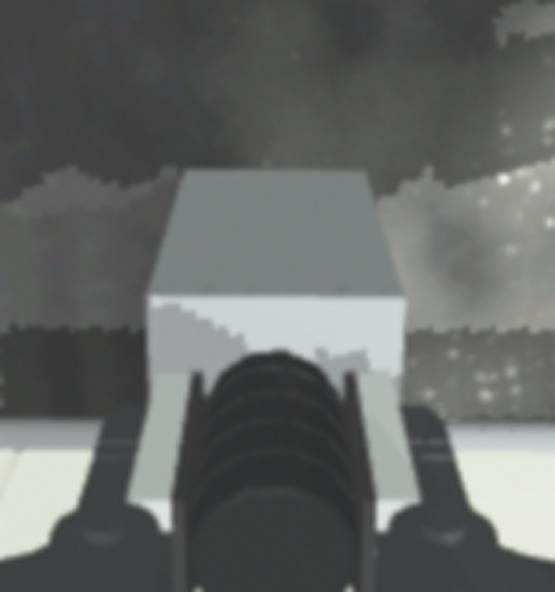

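The head is sitting on the tube top, and contact came at the expected TCP height of 0.082. Next: release, back off, check the pin, and look at the handle.

Run:
```python
from h import *
effector.grip(0.06); st()
p=ctrl.sense()["eef_pos"]
ctrl.movel((p[0],p[1],.24),rot(yaw),speed=.2)
ctrl.movel((.507,.035,.24),rot(yaw),speed=.25); effector.grip(0.085); ctrl.wait(.15); st()
c=imaging.get_calibration("wrist"); im=imaging.snapshot("wrist"); np.save("c5.npy",c,allow_pickle=True)
cv2.imwrite("pics/w5.png",im[:,:,::-1]); print(proj(c,(.507,.035,.158)))
t=imaging.snapshot("top");cv2.imwrite("pics/top5.png",cv2.resize(t[140:245,170:290,::-1],None,fx=5,fy=5,interpolation=cv2.INTER_CUBIC))
```

```text
t11.28 [0.5832 0.1642 0.0807] F [-0.8 -0.1  0.9] w0.0598
t13.50 [0.5071 0.0352 0.2399] F [-0.3  0.1  0.1] w0.0847
[254.2214547  196.61663803]
```

View pics/w5.png

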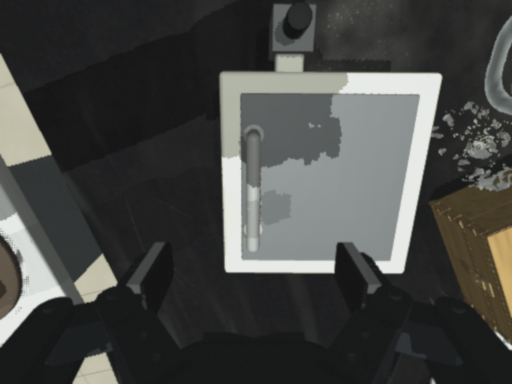

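View pics/top5.png

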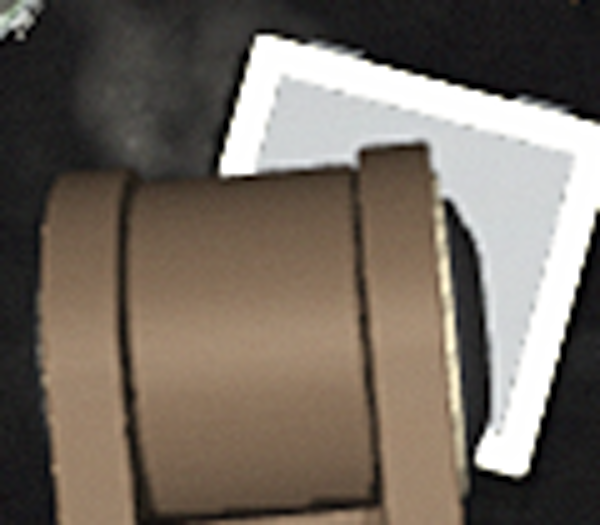

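The pin is upright and seated in the tube at (300,18). The bar runs vertically at u≈253, v 130–252, so it's aligned with the jaws (predicted u = 254.2). I'll grip the handle now.

Run:
```python
from h import *
c=np.load("c5.npy",allow_pickle=True).item()
print(onz(c,253,130,.154),onz(c,253,250,.154))
p=np.array([.5068,.0345,0])
ctrl.movel(p+[0,0,.134],rot(yaw),speed=.12); st()
effector.grip(0.005,70); ctrl.wait(.2); st()
c=imaging.get_calibration("wrist"); im=imaging.snapshot("wrist")
cv2.imwrite("pics/w6.png",im[:,:,::-1])
```

```text
[0.5210503  0.08794654 0.154     ] [ 0.49141859 -0.01579861  0.154     ]
t14.63 [0.5073 0.0345 0.1348] F [ 0.1 -0.  -0.4] w0.0851
t15.52 [0.5063 0.0347 0.1342] F [-4.9  0.3  4.7] w0.0098
```

View pics/w6.png

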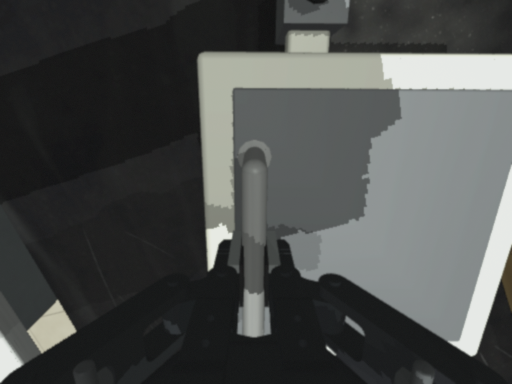

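The bar is held, width 9.8 mm. Now I'll raise it along the hinge arc, tilting the tool with the lid, in small steps.

```bash
cat >> h.py <<'E'
def lidpose(th,p0=np.array([.5066,.0346,.134])):
    x=-.167*np.cos(th)+.05*np.sin(th)+.167; z=.167*np.sin(th)+.05*np.cos(th)-.05
    bar=p0+[0,0,ctrl.pinch_z]+x*ex+[0,0,z]
    r=rot(yaw,th); return bar+ctrl.pinch_z*R.from_rotvec(r).as_matrix()[:,2], r
E
python3 - <<'E'
from h import *
for th in (.006,.012,.018,.024,.030,.036,.045):
    p,r=lidpose(th); ctrl.movel(p,r,speed=.02); s=st()
    d=s["eef_pos"]-p; print(th,"err mm",np.round(d*1000,1))
E
```

```text
t15.82 [0.5062 0.0346 0.1343] F [-3.7  1.5 -1.5] w0.0096
0.006 err mm [-0.6  0.1 -0.7]
t16.07 [0.5062 0.0347 0.1348] F [-2.3  2.3 -8.6] w0.0096
0.012 err mm [-0.8  0.2 -1.2]
t16.32 [0.5065 0.0346 0.1363] F [-4.   3.1 -9.4] w0.0097
0.018 err mm [-0.7  0.1 -0.7]
t16.57 [0.5077 0.0343 0.14  ] F [-7.7  0.5  9.7] w0.0097
0.024 err mm [ 0.3 -0.1  2. ]
t16.82 [0.5077 0.0342 0.1405] F [-6.4  2.2  0.1] w0.0097
0.03 err mm [ 0.2 -0.1  1.5]
t17.07 [0.5079 0.0342 0.1414] F [-6.1  1.8  0.7] w0.0095
0.036 err mm [ 0.2 -0.1  1.4]
t17.32 [0.5083 0.0341 0.1429] F [-6.8  2.4  0.2] w0.0096
0.045 err mm [ 0.2 -0.1  1.4]
```

The seal let go at around 3 mm of lift. Continuing to 0.15 rad.

Run:
```python
from h import *
for th in (.07,.095,.12,.14,.15):
    p,r=lidpose(th); ctrl.movel(p,r,speed=.03); s=st()
    print(th,"err mm",np.round((s["eef_pos"]-p)*1000,1))
ctrl.wait(.5); st()
for n in("scene","wrist","top"):
    im=imaging.snapshot(n)[:,:,::-1]; cv2.imwrite(f"pics/{n}7.png",im)
    if n=="scene": cv2.imwrite("pics/scene7c.png",cv2.resize(im[100:250,180:320],None,fx=4,fy=4,interpolation=cv2.INTER_CUBIC))
```

```text
t17.61 [0.5093 0.0338 0.1469] F [-6.3  1.4  1. ] w0.0099
0.07 err mm [ 0.2 -0.1  1.3]
t17.90 [0.5104 0.0335 0.1509] F [-6.9  3.1  0.4] w0.0093
0.095 err mm [ 0.2 -0.1  1.2]
t18.19 [0.5115 0.0331 0.1549] F [-7.2  2.5  1.1] w0.0093
0.12 err mm [ 0.2 -0.1  1.1]
t18.46 [0.5125 0.0328 0.158 ] F [-7.3  2.9  0.3] w0.0097
0.14 err mm [ 0.2 -0.1  1. ]
t18.71 [0.5131 0.0327 0.1596] F [-5.8  1.9  0.1] w0.0094
0.15 err mm [ 0.2 -0.1  1. ]
t19.21 [0.5131 0.0327 0.1596] F [-6.   2.7 -0.2] w0.0098
```

View pics/scene7c.png

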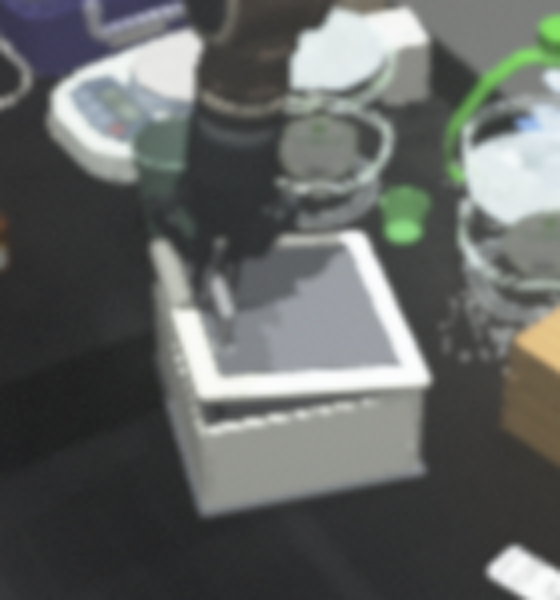

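View pics/wrist7.png

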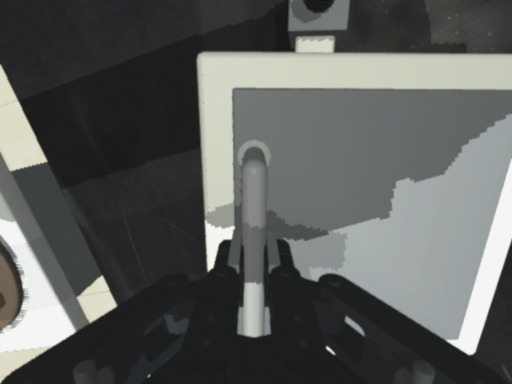

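View pics/top7.png

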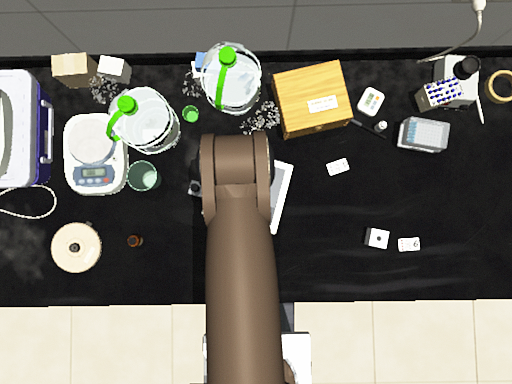

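The views show the lid lifted with a wedge gap at the front. The handle bar is up 25.2 mm, which gives a lid angle of about 0.155 (front edge ≈31 mm). The pin is still in the tube, the bystanders look undisturbed, and the pose is steady. Handing in.

Run:
```python
from h import *
s=st(); print(abs(np.array(s["dq"])).max()); order.sign_off(); st()
```

```text
t19.36 [0.5131 0.0327 0.1596] F [-5.6  1.9  0. ] w0.0100
0.0005604449437427466
the job is handed in; nothing more can be done
the job is handed in; nothing more can be done
```

The vent pin is fully home in the vent tube, and the arm is holding the lid open by its handle with the front edge about 31 mm up. I handed the job in at 19.4 s.

- **Pin:** It stopped at the expected height (TCP at 0.082 m, contact force 8.5 N). Later wrist pictures showed it standing in the tube, including after the lid was open.
- **Lid:** The seal let go about 3 mm up; readings between steps showed about 9 N of pull, below the stated 10 N minimum, so the true peak fell between readings. I kept my grip and followed the hinge arc. From the handle's rise the lid angle is about 0.155.
- **Final state:** The arm was still (joint speeds under 0.001 rad/s) and the grip held at about 10 mm. A steady sideways force of about 6 N remained at the wrist, which I left as it was.
- **Measurement disagreement:** The top camera put the parking block about 4 mm from where the wrist camera put it. I used a point between them and the grasp worked.
- **Bystanders:** The bottle, beaker and cassette look unmoved in the last top picture; I did not measure their positions.

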